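Set up a flywheel timing check

TASK

Set up the timing check on the bench stand: first turn the flywheel by its rim until the brass mark inlaid in it is at the very top, and let go of it. Then take the flat aluminium plate off the sloping drain rack and stand it upright on one of its long thin edges on top of the stand's setting block, centred on the block and in line with it, so that its top edge points at the mark. Leave the plate standing free, the mark still at the top, and the other things on the bench where they are.

Things in the scene. Friction and masses are not known exactly. Their poses are not given: they have to be found in the camera images.
- stand: fixed steel base 120 (x) by 250 (y) by 10 mm with flywheel (+y end), grey bearing post and setting block (-y end). Origin: centre of its underside; x away from the robot at yaw 0, y along the axle, z up. Axle at x = 0, 90 mm above the bench; flywheel's middle plane at y = +65 mm. Post: 44 (x) by 24 (y) mm, centred at x = 0, y = +17 mm, top 110 mm above the bench
- block_top (a point): centre of the top face of the steel setting block: 40 mm (stand's x) by 110 mm (stand's y), its flat top 85 mm above the bench, at x = 0, y = -65 mm in the stand's frame; same axes as the stand
- hub (a point): centre of the flywheel: plain aluminium disc, 150 mm diameter, 20 mm thick, upright on a level axle along the stand's y; rim top 165 mm above the bench. This point is on the axle; its y is the axle, its z points to the mark and turns with the wheel. About 0.7 kg, balanced; turns freely with slight drag (0.02 N m), meets no stop within a turn either way, and stays where it is left
- mark (a point): middle of the brass strip, 6 mm wide, inlaid across the flywheel's rim (and 20 mm down both faces); 75 mm from the axle. It starts in the lower half, so it is hidden from above; the six dark holes in the disc are not the mark
- flywheel (a joint): angle of the flywheel in rad, 0 (or 2 pi) with the mark at the very top; growing values carry the top of the rim towards the stand's +x (away from the robot). Starts between 1.6 and 4.7
- rack: fixed grey plastic drain rack, base 100 (x) by 120 (y) mm. Its sloping board, 85 mm wide, leans 30 degrees from vertical, upper end towards the rack's -x (to the right as the robot sees it, and a little towards the robot), with a shallow lip at its foot. The board reaches only 42 mm up the plate's underside, so the plate's upper 38 mm are free on both faces. Origin: centre of the base's underside
- plate: plain aluminium plate, 110 mm long (own y), 80 mm wide (own z), 14 mm thick (own x), about 0.33 kg (varies), small dark spots near its corners. Origin: its centre. It starts lying on the rack's slope on a long edge, its z leaning 30 degrees from vertical towards the rack's -x, its +x face uppermost; upper edge 129 to 137 mm above the bench
- fitting: small brass pipe fitting standing on the bench, 24 mm wide, 34 mm tall; origin at the centre of its foot (bystander)
- screwdriver: screwdriver lying on the bench near the robot; origin on its underside (bystander)
- wrench: steel wrench lying on the bench near the robot; origin on its underside (bystander)
- pump: dark steel pump cartridge standing on its foot, 60 mm wide, 105 mm tall; origin at the centre of its foot (bystander)
- bearing: steel bearing ring lying flat, 52 mm outside, 14 mm thick; origin at the centre of its underside (bystander)
- flange: aluminium hub flange lying flat, 64 mm wide, 24 mm tall; origin at the centre of its underside (bystander)
- tray_bowl: steel parts bowl, 100 mm wide, 35 mm tall; origin at the centre of its underside (bystander)
Mind the look-alikes: they are no part of the job. Leave any brown look-alike of the plate alone.

How it is judged:
By the outcome, as a careful person would: the job done as asked, in the order asked, and still so for the second after the job is handed in, with the robot touching nothing.
It also fails if it takes over 72 s, if anything falls off the work surface, if the arm or the gripper's body presses on something with over 40 N, if the wrist force passes 120 N, or if a joint passes its speed limit or range.

ROBOT

A 6-joint arm with a two-finger parallel gripper is mounted at the origin on the work surface. World frame = base frame: x ahead of the robot, y to its left, z up, the work surface at z = 0. Lengths are in m, angles in rad, forces in N, time in s.
With the tool pointing down it reaches from about 0.225 to 0.725 m from the base axis. Payload 3.1 kg.
Tool frame: the origin (TCP) lies at the very end of the fingers, on their centre line; the grasp point (between the pads) lies ctrl.grasp_offset behind it (ctrl.grasp_offset is the distance from the TCP to the grasp point, in m); z points along the fingers, y is the line along which they close (so a half turn about z gives the same grasp; the last joint's range is limited). The gripper opens to 85 mm and grips with 20 to 120 N. Pads are 22 mm wide; open, the fingers measure 114 mm over their backs; the gripper's body (76 mm by 85 mm) begins 54 mm behind the grasp point. The pads swing forward as they close: fully open they stand 13 mm farther back than shut.
Start: joints at [1.148, 0.048, 0.099, 1.622, 0, 1.443], TCP at [0.153, 0.502, 0.231] pointing down, gripper open.
Joint ranges: [-2.91, 2.91], [-0.99, 1.94], [-1.21, 1.42], [-2.12, 2.29], [-1.49, 1.47], [-3.14, 3.14]. Speed limits (rad/s): [2.79, 2.79, 3.14, 3.14, 3.14, 3.14].

INTERFACE

Orientations are given as a unit quaternion [x, y, z, w].
In Python, from station import ctrl, imaging gives the robot as it stands.
- The arm moves only by the shell command python3 -m handwheel 'ROWS' [FORCE]. ROWS is JSON, a list of rows, each an object of numbers: "tx", "ty", "tz": the shift along the tool's x, y, z in m; "spin": the turn about the tool's z in degrees; "hand": the opening, from 0 (shut) to 1 (fully open). In form: [{"tx": .., "ty": .., "tz": .., "spin": .., "hand": ..}, ...]. A call has 1 to 20 rows; each row is the pose to reach, as a shift and turn from the pose commanded when the call began, along the tool's axes at that moment; what a row does not reach only later rows make up. A row lasts 1/8 s, in which the tool goes at most 62.5 mm and 10.7 degrees, less where a joint would pass 70% of its speed; a pose out of reach is approached as far as the arm can. A call with a gripper value outside its range is refused whole. The fingers move at their own pace and stop on an object; FORCE is the grip in N (left out, the last holds). Time passes only in rows, so rows that repeat a pose let the fingers close. It gives the time, the measured TCP pose, the force, the opening and the grip force at its end, in the units of the state.
- ctrl.get_obs(): the state, without advancing time (a new reading comes with each control period).
- imaging.grab_frame(name): name is "scene" or "side" or "wrist"; returns a dict with "pixels" (480x640x3 uint8, blue, green, red), "K" (3x3 intrinsics, pixels), "dist" ([k1, k2, p1, p2, k3] as OpenCV has them; the pictures are not rectified), "position" and "attitude" of the camera in the world; the wrist camera has in their place "T_tool_cam" (4x4, takes a point from camera to tool coordinates, whose origin is the TCP and whose axes are the flange's). Camera axes: x right, y down, z forward; pixel columns grow to the right and rows downward; lengths in m; the calibration is good to about 2 mm. A picture is of the moment at which its call begins: read the wrist's pose just before it. There is no depth.
- ctrl.finish_job(): hands the job in; it is judged then, once.
The state is a dict: "clock": time; "joint_positions": joint angles; "joint_vel": joint speeds; "effort": joint torques, N m; "position": TCP position; "eef_rot": TCP orientation; "force": force on the tool from outside, world axes, zero at the start; "moment": the same for the moment, N m; "finger_gap": opening from 0.0 (shut) to 1.0 (fully open); "finger_force": force on a finger pad.
Only numpy, scipy, OpenCV 4.12 (cv2) and the standard library are available. Lean on these libraries where they do the work, as an engineer would, in place of code of your own. Each camera call takes 0.05 s, during which the arm holds its last target. There are 200 camera calls.

## Working session

There is one attempt and no reset: what is moved stays moved. The work goes in short steps, Python scripts to look and compute and a shell command to move; the robot and the scene stay as the last step left them, time stands still between calls to the robot, and variables do not carry over. Pictures are saved under pics/ and viewed, at most 13 in all, crops included, and the job is handed in when it is done.

```bash
ls; mkdir -p pics
python3 - <<'E'
from station import ctrl, imaging
import cv2,numpy as np
o=ctrl.get_obs();print({k:np.round(v,3).tolist() for k,v in o.items()},ctrl.grasp_offset)
for n in("scene","side","wrist"):
    f=imaging.grab_frame(n);cv2.imwrite(f"pics/{n}0.png",f["pixels"])
    print(n,{k:np.round(v,4).tolist() for k,v in f.items() if k!="pixels"})
E
```

```text
pics
{'clock': 0.0, 'joint_positions': [1.148, 0.049, 0.098, 1.622, -0.0, 1.443], 'joint_vel': [0.0, 0.0, 0.001, 0.001, -0.001, 0.001], 'effort': [0.0, -33.878, 32.002, 0.02, -0.0, 0.0], 'position': [0.152, 0.502, 0.23], 'eef_rot': [0.147, 0.989, -0.001, -0.0], 'force': [0.702, 0.121, 0.099], 'moment': [0.006, -0.036, 0.009], 'finger_force': 0.0, 'finger_gap': 1.004} 0.0187
scene {'K': [[490.8924, 0.0, 314.944], [0.0, 490.8924, 234.896], [0.0, 0.0, 1.0]], 'dist': [-0.0391, 0.0, 0.0, 0.0, 0.0], 'position': [1.1733, 0.0764, 0.951], 'attitude': [0.6032, 0.7348, -0.2456, -0.1893]}
side {'K': [[526.9677, 0.0, 331.5345], [0.0, 526.9677, 238.0072], [0.0, 0.0, 1.0]], 'dist': [0.0529, 0.0, 0.0, 0.0, 0.0], 'position': [0.3108, -0.9385, 0.9862], 'attitude': [0.9102, -0.1176, 0.0523, -0.3936]}
wrist {'K': [[349.7372, 0.0, 316.3717], [0.0, 349.7372, 240.0095], [0.0, 0.0, 1.0]], 'dist': [0.0095, 0.0, 0.0, 0.0, 0.0], 'T_tool_cam': [[-0.0011, -0.9455, -0.3256, 0.0842], [1.0, -0.0015, 0.001, 0.0001], [-0.0014, -0.3256, 0.9455, -0.1425], [0.0, 0.0, 0.0, 1.0]]}
```

View pics/scene0.png

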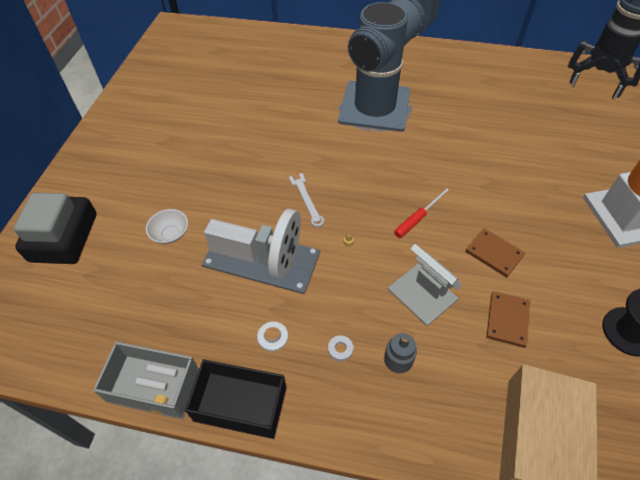

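View pics/side0.png

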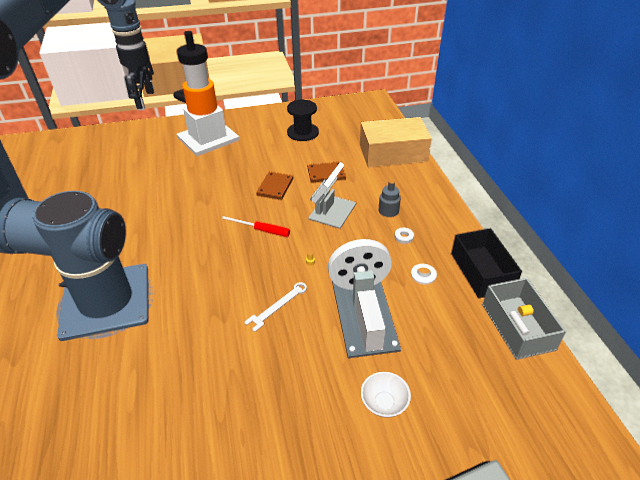

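The stand is at about scene px (262,250) with the flywheel at its right end. The rack with the silver plate is at about (430,285), and the brown decoys are to the right of it. I'll enlarge these.

Run:
```python
import cv2,numpy as np
s=cv2.imread("pics/scene0.png");d=cv2.imread("pics/side0.png")
R=lambda im,x,y,w,h:cv2.resize(im[y:y+h,x:x+w],(400,300),interpolation=cv2.INTER_CUBIC)
cv2.imwrite("pics/c1.png",np.vstack([np.hstack([R(s,195,200,133,100),R(s,375,230,100,75+25)[:300]]),np.hstack([R(d,300,230,133,100),R(d,290,150,100,75)])]))
```

```text
(no output)
```

View pics/c1.png

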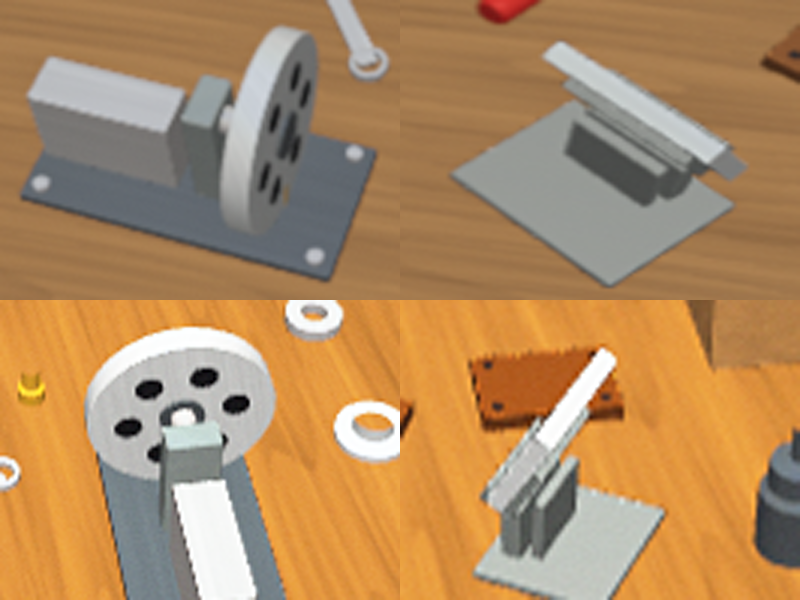

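The block and wheel are clear. There's a brass hint low on the wheel's +y face at about scene px (290.7,265). The white strip is the plate's upper edge, and it runs scene px (411,248) to (459,285). Next I'll fit the poses.

```bash
cat > h.py <<'E'
from station import ctrl, imaging
import cv2,numpy as np
from scipy.spatial.transform import Rotation as Ro
from scipy.optimize import least_squares
def grab(n,fn=None):
    o=ctrl.get_obs();f=imaging.grab_frame(n)
    if fn: cv2.imwrite(fn,f["pixels"])
    if n=="wrist":
        T=np.eye(4);T[:3,:3]=Ro.from_quat(o["eef_rot"]).as_matrix();T[:3,3]=o["position"];T=T@f["T_tool_cam"]
        R,p=T[:3,:3],T[:3,3]
    else: R,p=Ro.from_quat(f["attitude"]).as_matrix(),np.array(f["position"])
    return dict(R=R,p=p,K=f["K"],d=np.array(f["dist"]),im=f["pixels"])
def proj(c,X):
    X=np.atleast_2d(X).astype(float);Xc=(X-c["p"])@c["R"]
    return cv2.projectPoints(Xc.reshape(-1,1,3),np.zeros(3),np.zeros(3),np.array(c["K"]),c["d"])[0].reshape(-1,2)
def plane(c,uv,n,d):
    "intersection of pixel ray with plane n.X=d"
    q=cv2.undistortPoints(np.array(uv,float).reshape(-1,1,2),np.array(c["K"]),c["d"]).reshape(-1,2)
    r=np.c_[q,np.ones(len(q))]@c["R"].T;n=np.array(n,float)
    return c["p"]+r*((d-c["p"]@n)/(r@n))[:,None]
def onz(c,uv,z): return plane(c,uv,[0,0,1],z)
def pose2(p,L):
    L=np.array(L,float);c,s=np.cos(p[2]),np.sin(p[2])
    return np.c_[p[0]+c*L[:,0]-s*L[:,1],p[1]+s*L[:,0]+c*L[:,1],L[:,2]]
def fit(obs,x0):
    "obs: list of (cam, local pts, pixels)"
    r=least_squares(lambda p:np.concatenate([(proj(c,pose2(p,L))-np.array(uv)).ravel() for c,L,uv in obs]),x0,x_scale=[.01,.01,.1],loss="soft_l1")
    return r
E
python3 - <<'E'
from h import *
s=grab("scene");d=grab("side")
S=lambda x,y:(195+x/3.0075,200+y/3)
D=lambda x,y:(300+x/3.0075,230+(y-300)/3)
L1=[[.06,-.125,.01],[.06,.125,.01],[-.06,.125,.01],[-.02,-.12,.085],[-.02,-.01,.085],[.02,-.01,.085],[.02,-.12,.085]]
U1=[S(22,197),S(328,277),S(376,152),S(50,58),S(185,90),S(170,130),S(28,95)]
L2=[[-.02,-.01,.085],[.02,-.01,.085]]
U2=[D(174,485),D(220,480)]
r=fit([(s,L1,U1),(d,L2,U2)],[.5,-.15,-.0])
print(r.x,r.fun.round(1))
p=r.x
print("mark",onz(s,[(290.7,265)],.04), "wheel y+ face plane hit:")
n=np.array([-np.sin(p[2]),np.cos(p[2]),0]);hub=pose2(p,[[0,.075,.09]])[0]
X=plane(s,[(290.7,265)],n,hub@n)[0]-hub; ex=np.array([np.cos(p[2]),np.sin(p[2]),0])
print("local",X@ex,X[2],"angle",np.arctan2(X@ex,X[2])%(2*np.pi))
u=[(411,248),(459,285)];print(onz(s,u,.133))
def P(x,y):return (290+x/4,150+(y-300)/4)
print(onz(d,[P(603-400,350),P(545-400,440)],.133))
print("rack base",onz(s,[(387.5,288.3),(427.5,325),(458,298.3)],.006))
E
```

```text
[ 0.5889281  -0.18671816 -0.10585559] [-1.3 -1.1  0.5  0.5  0.8 -1.2 -0.2 -0.8  0.2 -0.1 -1.6  0.7 -0.5  0.5
 -1.3 -0.7  0.8 -1. ]
mark [[ 0.6156919  -0.10898345  0.04      ]] wheel y+ face plane hit:
local 0.00712609903941015 -0.06920229420331972 angle 3.038979435462572
[[0.58711832 0.13927584 0.133     ]
 [0.65602155 0.23714413 0.133     ]]
[[0.64800533 0.229587   0.133     ]
 [0.58347961 0.14057486 0.133     ]]
rack base [[0.61382547 0.1077727  0.006     ]
 [0.68608856 0.20046195 0.006     ]
 [0.60984359 0.26107811 0.006     ]]
```

```bash
cat >> h.py <<'E'
def to(x,y,z,ydeg=None):
    "shift in current tool axes to TCP target; ydeg = world angle of tool y (mod 180)"
    o=ctrl.get_obs();R=Ro.from_quat(o["eef_rot"]).as_matrix()
    a=np.degrees(np.arctan2(R[1,1],R[0,1]));sp=0 if ydeg is None else -((ydeg-a+90)%180-90)
    return np.round(R.T@(np.array([x,y,z])-o["position"]),4).tolist(),"spin %.1f"%sp,"yang %.1f"%a
E
python3 -c "
from h import *
print(to(.55,.17,.30,84))"
```

```text
([-0.4769, -0.2023, -0.0691], 'spin -10.9', 'yang 73.1')
```

```bash
python3 -m handwheel '[{"tx":-0.24,"ty":-0.1,"tz":-0.07,"spin":-5},{"tx":-0.477,"ty":-0.202,"tz":-0.07,"spin":-11},{"tx":-0.477,"ty":-0.202,"tz":-0.07,"spin":-11},{"tx":-0.477,"ty":-0.202,"tz":-0.07,"spin":-11},{"tx":-0.477,"ty":-0.202,"tz":-0.07,"spin":-11},{"tx":-0.477,"ty":-0.202,"tz":-0.07,"spin":-11},{"tx":-0.477,"ty":-0.202,"tz":-0.07,"spin":-11},{"tx":-0.477,"ty":-0.202,"tz":-0.07,"spin":-11},{"tx":-0.477,"ty":-0.202,"tz":-0.07,"spin":-11},{"tx":-0.477,"ty":-0.202,"tz":-0.07,"spin":-11},{"tx":-0.477,"ty":-0.202,"tz":-0.07,"spin":-11},{"tx":-0.477,"ty":-0.202,"tz":-0.07,"spin":-11},{"tx":-0.477,"ty":-0.202,"tz":-0.07,"spin":-11}]'; python3 -c "
from h import *
c=grab('wrist','pics/w1.png');np.savez('w1.npz',**{k:np.array(v) for k,v in c.items()})
print(to(.56,-.145,.32,84))"
```

```text
([-0.578, -0.5009, -0.0888], 'spin -10.9', 'yang 73.1')$[0]: bad value
```

View pics/w1.png

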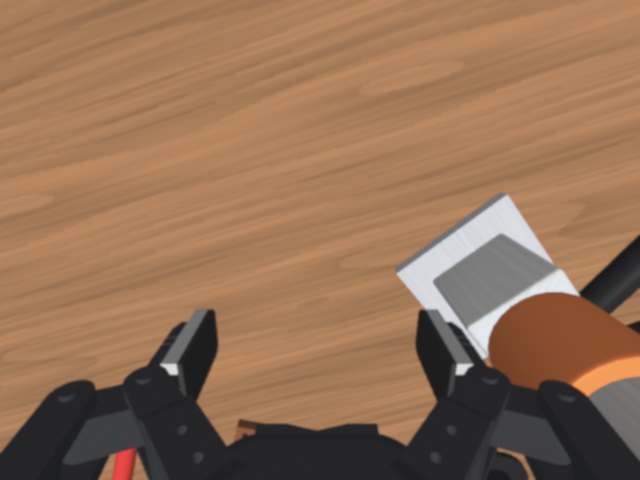

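The rows were refused, probably because the hand value was missing. The arm didn't move, and this picture shows only empty bench.

```bash
python3 -m handwheel '[{"tx":-0.24,"ty":-0.1,"tz":-0.07,"spin":-5,"hand":1},{"tx":-0.477,"ty":-0.202,"tz":-0.07,"spin":-11,"hand":1},{"tx":-0.477,"ty":-0.202,"tz":-0.07,"spin":-11,"hand":1},{"tx":-0.477,"ty":-0.202,"tz":-0.07,"spin":-11,"hand":1},{"tx":-0.477,"ty":-0.202,"tz":-0.07,"spin":-11,"hand":1},{"tx":-0.477,"ty":-0.202,"tz":-0.07,"spin":-11,"hand":1},{"tx":-0.477,"ty":-0.202,"tz":-0.07,"spin":-11,"hand":1},{"tx":-0.477,"ty":-0.202,"tz":-0.07,"spin":-11,"hand":1},{"tx":-0.477,"ty":-0.202,"tz":-0.07,"spin":-11,"hand":1},{"tx":-0.477,"ty":-0.202,"tz":-0.07,"spin":-11,"hand":1},{"tx":-0.477,"ty":-0.202,"tz":-0.07,"spin":-11,"hand":1},{"tx":-0.477,"ty":-0.202,"tz":-0.07,"spin":-11,"hand":1},{"tx":-0.477,"ty":-0.202,"tz":-0.07,"spin":-11,"hand":1}]'; python3 -c "
from h import *
c=grab('wrist','pics/w2.png');np.savez('w2.npz',**{k:np.array(v) for k,v in c.items()})
print(to(.56,-.145,.32,84))"
```

```text
clock: 1.92
position: [0.5496, 0.1714, 0.3016]
eef_rot: [0.051, 0.999, 0.0, 0.0]
force: [-0.5, 0.4, 0.3]
finger_gap: 0.999
finger_force: 0.0
([-0.0423, -0.3136, -0.0185], 'spin 0.2', 'yang 84.2')
```

View pics/w2.png

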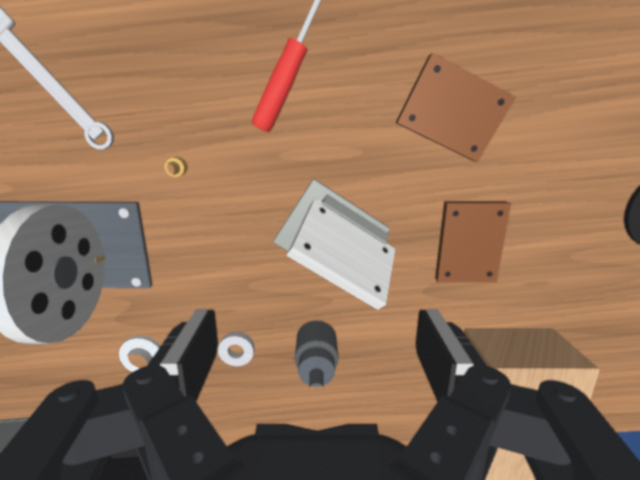

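Down in the image is +x. The plate's +x face with its spots is visible at about px (340,250), with the upper edge at lower left. The mark is on the wheel's +y face at about (98,260). I'll enlarge both.

Run:
```python
import cv2,numpy as np
s=cv2.imread("pics/w2.png")
R=lambda im,x,y,w,h:cv2.resize(im[y:y+h,x:x+w],(400,400),interpolation=cv2.INTER_CUBIC)
cv2.imwrite("pics/c2.png",np.hstack([R(s,0,190,160,160),R(s,270,175,133,133)]))
```

```text
(no output)
```

View pics/c2.png

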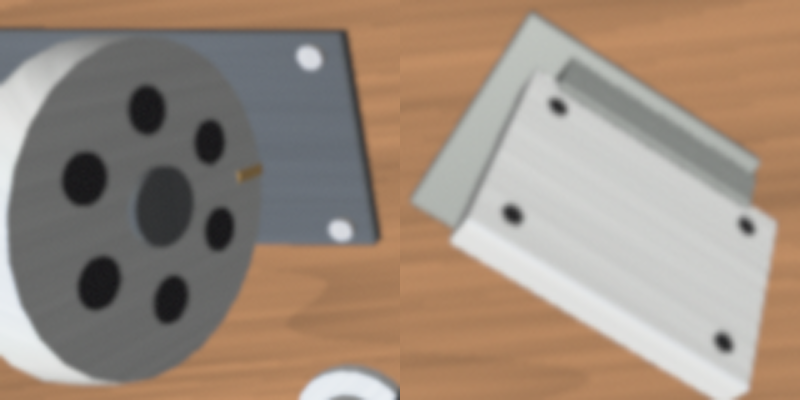

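Run:
```python
from h import *
z=np.load('w2.npz');c={k:z[k] for k in z.files}
A=lambda x,y:(x/2.5,190+y/2.5)
B=lambda x,y:(270+(x-400)/3.0075,175+y/3.0075)
s=grab("scene")
S=lambda x,y:(195+x/3.0075,200+y/3)
L1=[[.06,-.125,.01],[.06,.125,.01],[-.06,.125,.01],[-.02,-.12,.085],[-.02,-.01,.085],[.02,-.01,.085],[.02,-.12,.085]]
U1=[S(22,197),S(328,277),S(376,152),S(50,58),S(185,90),S(170,130),S(28,95)]
r=fit([(s,L1,U1),(c,[[-.06,.125,.01],[.06,.125,.01]],[A(345,31),A(378,242)])],[.589,-.187,-.1]);p=r.x
print(p,r.fun.round(1))
n=np.array([-np.sin(p[2]),np.cos(p[2]),0]);hub=pose2(p,[[0,.075,.09]])[0];ex=np.array([np.cos(p[2]),np.sin(p[2]),0])
print("hub face",hub,proj(c,hub),A(165,207))
for uv in [A(240,176),A(262,168),A(165,207)]:
    X=plane(c,[uv],n,hub@n)[0]-hub;print(X@ex,X[2],np.hypot(X@ex,X[2]),np.arctan2(X@ex,X[2])%(2*np.pi))
# plate
def R(y): return Ro.from_euler("z",y).as_matrix()@Ro.from_euler("y",-30,degrees=True).as_matrix()
L=np.array([[7,-55,-40],[7,55,-40],[7,-55,40],[7,55,40],[-7,-55,40]])/1e3
U=np.array([B(535,72),B(777,220),B(463,221),B(748,386),B(450,240)])
best=None
for y0 in (142,-38):
  for Lx in (L,L*[1,-1,1]):
    q=least_squares(lambda q:(proj(c,q[:3]+Lx@R(q[3]).T)-U).ravel(),[.61,.19,.1,np.radians(y0)],x_scale=[.01,.01,.01,.1])
    if best is None or q.cost<best.cost: best=q
q=best.x;print("plate",q[:3],np.degrees(q[3]),best.cost,best.fun.round(1))
print("top edge centre",q[:3]+R(q[3])@[0,0,.04])
```

```text
[ 0.58855358 -0.18541939 -0.10215317] [-0.7 -0.9  1.3  0.3  1.4 -1.4  0.3 -0.7  0.8 -0.2 -0.9  0.7  0.1  0.7
 -1.3 -0.   0.2  1.2]
hub face [ 0.59620174 -0.11081037  0.09      ] [[ 64.78440276 272.17797305]] (66.0, 272.8)
0.008486777330478009 -0.05454986567304851 0.05520609780092007 2.987251635502666
0.011486053987720197 -0.07280499674379234 0.07370547460719887 2.985117713000098
0.0014192035644004291 -0.0014799883533246627 0.002050488791284539 2.377157533152734
plate [0.60206102 0.1974628  0.09415837] 141.64389796314566 1.8303066774131924 [-0.1 -1.  -0.6 -0.1  1.1 -0.1 -0.1  0.1 -0.5  0.9]
top edge centre [0.6177444  0.18505186 0.12879939]
```

```bash
python3 -c "
from h import *
p=[.58855,-.18542,-.10215]
x=pose2(p,[[.0423,.065,.1166]])[0];print(x,to(*x,84.15), ctrl.get_obs()['joint_positions'].__repr__())"
```

```text
[ 0.63725771 -0.12507226  0.1166    ] ([-0.117, -0.2858, 0.1849], 'spin 0.0', 'yang 84.2') array([1.85302485e-01, 2.17242253e-01, 4.27440186e-01, 1.78076090e+00,
       3.99909891e-05, 2.86886002e-01])
```

```bash
python3 -m handwheel '[{"tx":-0.06,"ty":-0.06,"tz":0.02,"spin":0,"hand":0.5},{"tx":-0.1,"ty":-0.12,"tz":0.06,"spin":0,"hand":0.5},{"tx":-0.117,"ty":-0.18,"tz":0.07,"spin":0,"hand":0.5},{"tx":-0.117,"ty":-0.24,"tz":0.07,"spin":0,"hand":0.5},{"tx":-0.117,"ty":-0.286,"tz":0.07,"spin":0,"hand":0.5},{"tx":-0.117,"ty":-0.286,"tz":0.07,"spin":0,"hand":0.5},{"tx":-0.117,"ty":-0.286,"tz":0.12,"spin":0,"hand":0.5},{"tx":-0.117,"ty":-0.286,"tz":0.16,"spin":0,"hand":0.5},{"tx":-0.117,"ty":-0.286,"tz":0.185,"spin":0,"hand":0.5},{"tx":-0.117,"ty":-0.286,"tz":0.185,"spin":0,"hand":0.5},{"tx":-0.117,"ty":-0.286,"tz":0.185,"spin":0,"hand":0.5},{"tx":-0.117,"ty":-0.286,"tz":0.185,"spin":0,"hand":0.5}]'
python3 -m handwheel '[{"tx":0,"ty":0,"tz":0,"spin":0,"hand":0.1},{"tx":0,"ty":0,"tz":0,"spin":0,"hand":0.1},{"tx":0,"ty":0,"tz":0,"spin":0,"hand":0.1},{"tx":0,"ty":0,"tz":0,"spin":0,"hand":0.1},{"tx":0,"ty":0,"tz":0,"spin":0,"hand":0.1},{"tx":0,"ty":0,"tz":0,"spin":0,"hand":0.1}]' 30
python3 -c "
import numpy as np
for t in range(43,-46,-8): a=np.radians(t);print(t,round(.0423-.062*np.sin(a),4),round(.0453-.062*np.cos(a),4))"
```

```text
clock: 3.52
position: [0.6387, -0.1261, 0.1189]
eef_rot: [0.051, 0.999, -0.0, 0.002]
force: [0.0, -0.4, 0.8]
finger_gap: 0.501
finger_force: 0.0
clock: 4.28
position: [0.6382, -0.1278, 0.1181]
eef_rot: [0.052, 0.999, -0.002, 0.002]
force: [-1.1, -4.7, 4.0]
finger_gap: 0.224
finger_force: 32.5
43 0.0 -0.0
35 0.0067 -0.0055
27 0.0142 -0.0099
19 0.0221 -0.0133
11 0.0305 -0.0156
3 0.0391 -0.0166
-5 0.0477 -0.0165
-13 0.0562 -0.0151
-21 0.0645 -0.0126
-29 0.0724 -0.0089
-37 0.0796 -0.0042
-45 0.0861 0.0015
```

```bash
python3 -m handwheel '[{"tx":0.0067,"ty":-0.001,"tz":-0.0055,"spin":0,"hand":0.1},{"tx":0.0142,"ty":-0.001,"tz":-0.0099,"spin":0,"hand":0.1},{"tx":0.0221,"ty":-0.001,"tz":-0.0133,"spin":0,"hand":0.1},{"tx":0.0305,"ty":-0.001,"tz":-0.0156,"spin":0,"hand":0.1},{"tx":0.0391,"ty":-0.001,"tz":-0.0166,"spin":0,"hand":0.1},{"tx":0.0477,"ty":-0.001,"tz":-0.0165,"spin":0,"hand":0.1},{"tx":0.0562,"ty":-0.001,"tz":-0.0151,"spin":0,"hand":0.1},{"tx":0.0645,"ty":-0.001,"tz":-0.0126,"spin":0,"hand":0.1},{"tx":0.0724,"ty":-0.001,"tz":-0.0089,"spin":0,"hand":0.1},{"tx":0.0796,"ty":-0.001,"tz":-0.0042,"spin":0,"hand":0.1},{"tx":0.0846,"ty":-0.001,"tz":0,"spin":0,"hand":0.1},{"tx":0.0846,"ty":-0.001,"tz":0,"spin":0,"hand":0.1},{"tx":0.0846,"ty":-0.001,"tz":0,"spin":0,"hand":0.1}]'
python3 -m handwheel '[{"tx":0,"ty":0,"tz":0,"spin":0,"hand":0.5},{"tx":0,"ty":0,"tz":0,"spin":0,"hand":0.5},{"tx":0,"ty":0,"tz":0,"spin":0,"hand":0.5},{"tx":0,"ty":0,"tz":-0.06,"spin":0,"hand":0.5},{"tx":-0.043,"ty":0,"tz":-0.065,"spin":0,"hand":0.5},{"tx":-0.0846,"ty":0,"tz":-0.06,"spin":0,"hand":0.5},{"tx":-0.0846,"ty":0,"tz":-0.06,"spin":0,"hand":0.5}]'
python3 - <<'E'
from h import *
c=grab("wrist","pics/w3.png");s=grab("scene");d=grab("side")
R=lambda im,x,y,w,h:cv2.resize(im[y:y+h,x:x+w],(400,300),interpolation=cv2.INTER_CUBIC)
cv2.imwrite("pics/c3.png",np.vstack([np.hstack([cv2.resize(c["im"],(400,300)),R(s["im"],255,200,80,60+20)]),np.hstack([R(d["im"],310,220,100,75),R(c["im"],160,180,320,240)])]))
E
```

```text
clock: 5.9
position: [0.5555, -0.1191, 0.1193]
eef_rot: [0.052, 0.999, -0.001, 0.004]
force: [0.8, -2.7, 7.6]
finger_gap: 0.229
finger_force: 33.4
clock: 6.78
position: [0.6381, -0.1268, 0.1723]
eef_rot: [0.051, 0.999, 0.001, -0.002]
force: [-0.8, 0.3, -0.4]
finger_gap: 0.502
finger_force: 0.0
```

View pics/c3.png

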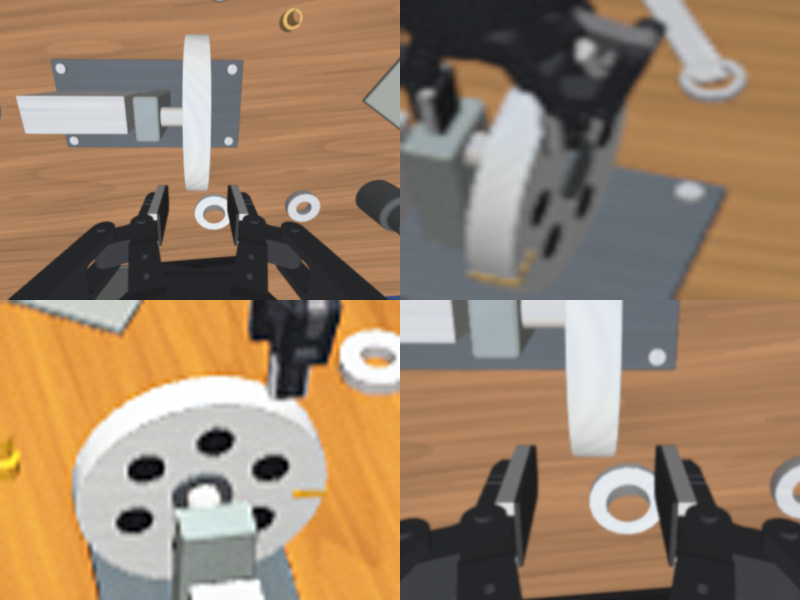

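The wheel followed the stroke: the mark is now on the +x side, at about side px (383,268.5) to (391,268.5). I'll get the angle and the correction for the next grasp from that.

```bash
cat >> h.py <<'E'
P=np.array([.58855,-.18542,-.10215])
def mang(c,uvs,y):
    "wheel angle (deg) from pixels on face at local y"
    n=np.array([-np.sin(P[2]),np.cos(P[2]),0]);ex=np.array([np.cos(P[2]),np.sin(P[2]),0]);hub=pose2(P,[[0,y,.09]])[0]
    for X in plane(c,uvs,n,hub@n)-hub: print("r %.4f ang %.1f"%(np.hypot(X@ex,X[2]),np.degrees(np.arctan2(X@ex,X[2]))))
E
python3 - <<'E'
from h import *
d=grab("side");mang(d,[(383.25,268.5),(391.25,268.5)],.055)
x=pose2(P,[[.0423,.065,.1166]])[0];print(to(*x,84.15))
E
```

```text
r 0.0594 ang 102.6
r 0.0793 ang 101.7
([-0.0008, 0.0018, 0.0599], 'spin -0.0', 'yang 84.1')
```

Run:
```python
from h import *
s=grab("scene");mang(s,[(279,275.5),(281.2,267.5)],.075)
X=pose2(P,[[.075*np.sin(a),.055,.09+.075*np.cos(a)] for a in np.radians([0,90,180,270])])
d=grab("side");print(((proj(d,X)-[310,220])*4+[0,300]).round(0).tolist())
X=pose2(P,[[.075*np.sin(a),.075,.09+.075*np.cos(a)] for a in np.radians([80,85,90,95,100])])
print(((proj(s,X)-[255,200])*[5,3.75]+[400,0]).round(0).tolist())
```

```text
r 0.0755 ang 96.4
r 0.0598 ang 90.5
[[203.0, 397.0], [323.0, 476.0], [193.0, 575.0], [71.0, 504.0]]
[[517.0, 261.0], [517.0, 268.0], [518.0, 275.0], [520.0, 281.0], [522.0, 286.0]]
```

The two views put the mark between 96° and 101°. I'll do a second stroke, then measure with the mark near the top.

```bash
python3 -m handwheel '[{"tx":-0.001,"ty":0,"tz":0.03,"spin":0,"hand":0.5},{"tx":-0.001,"ty":0,"tz":0.06,"spin":0,"hand":0.5},{"tx":-0.001,"ty":0,"tz":0.062,"spin":0,"hand":0.5},{"tx":-0.001,"ty":0,"tz":0.062,"spin":0,"hand":0.1},{"tx":-0.001,"ty":0,"tz":0.062,"spin":0,"hand":0.1},{"tx":-0.001,"ty":0,"tz":0.062,"spin":0,"hand":0.1},{"tx":-0.001,"ty":0,"tz":0.062,"spin":0,"hand":0.1},{"tx":-0.001,"ty":0,"tz":0.062,"spin":0,"hand":0.1},{"tx":-0.001,"ty":0,"tz":0.062,"spin":0,"hand":0.1}]' 40
python3 -m handwheel '[{"tx":0.0067,"ty":0,"tz":-0.0055,"spin":0,"hand":0.1},{"tx":0.0142,"ty":0,"tz":-0.0099,"spin":0,"hand":0.1},{"tx":0.0221,"ty":0,"tz":-0.0133,"spin":0,"hand":0.1},{"tx":0.0305,"ty":0,"tz":-0.0156,"spin":0,"hand":0.1},{"tx":0.0391,"ty":0,"tz":-0.0166,"spin":0,"hand":0.1},{"tx":0.0477,"ty":0,"tz":-0.0165,"spin":0,"hand":0.1},{"tx":0.0562,"ty":0,"tz":-0.0151,"spin":0,"hand":0.1},{"tx":0.0645,"ty":0,"tz":-0.0126,"spin":0,"hand":0.1},{"tx":0.0724,"ty":0,"tz":-0.0089,"spin":0,"hand":0.1},{"tx":0.0796,"ty":0,"tz":-0.0042,"spin":0,"hand":0.1},{"tx":0.0861,"ty":0,"tz":0.0015,"spin":0,"hand":0.1},{"tx":0.0861,"ty":0,"tz":0.0015,"spin":0,"hand":0.1},{"tx":0.0861,"ty":0,"tz":0.0015,"spin":0,"hand":0.1}]'
python3 -m handwheel '[{"tx":0,"ty":0,"tz":0,"spin":0,"hand":0.5},{"tx":0,"ty":0,"tz":0,"spin":0,"hand":0.5},{"tx":0,"ty":0,"tz":0,"spin":0,"hand":0.5},{"tx":0,"ty":0,"tz":-0.06,"spin":0,"hand":0.5},{"tx":0.04,"ty":0,"tz":-0.09,"spin":0,"hand":0.5},{"tx":0.04,"ty":0,"tz":-0.09,"spin":0,"hand":0.5},{"tx":0.04,"ty":0,"tz":-0.09,"spin":0,"hand":0.5}]'
python3 - <<'E'
from h import *
c=grab("wrist","pics/w4.png");np.savez('w4.npz',**c);s=grab("scene");np.savez('s4.npz',**s)
X=pose2(P,[[0,.075,.165]])
a=proj(c,X)[0];b=proj(s,X)[0];print(a,b)
out=[]
for im,q,w in((c["im"],a,160),(s["im"],b,80)):
    x=int(np.clip(q[0]-w/2,0,640-w));y=int(np.clip(q[1]-w/2,0,480-w));print(x,y,w)
    out.append(cv2.resize(im[y:y+w,x:x+w],(400,400),interpolation=cv2.INTER_CUBIC))
cv2.imwrite("pics/c4.png",np.hstack(out))
E
```

```text
clock: 8.2
position: [0.6388, -0.1279, 0.1162]
eef_rot: [0.052, 0.999, -0.001, 0.001]
force: [-3.0, -1.5, 5.6]
finger_gap: 0.23
finger_force: 42.9
clock: 9.82
position: [0.5566, -0.1193, 0.1179]
eef_rot: [0.051, 0.999, -0.001, 0.006]
force: [0.3, -1.6, 11.4]
finger_gap: 0.226
finger_force: 44.9
clock: 10.7
position: [0.5129, -0.1141, 0.2019]
eef_rot: [0.051, 0.999, 0.0, -0.0]
force: [0.1, -0.8, -0.1]
finger_gap: 0.499
finger_force: 0.0
[334.48896095 395.26098002] [288.4422799  223.44646902]
254 315 160
248 183 80
```

View pics/c4.png

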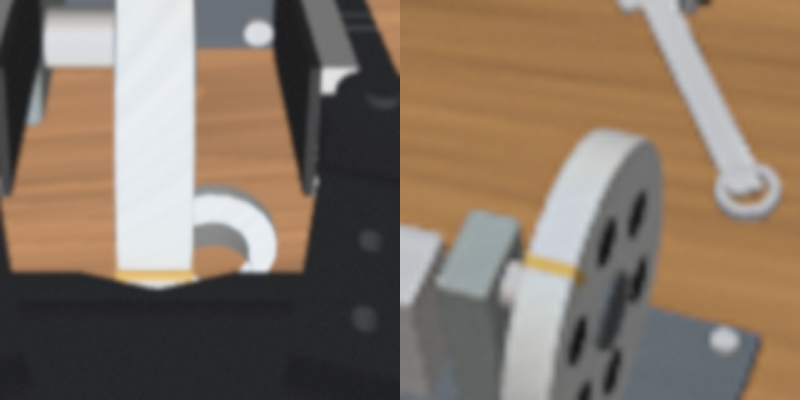

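The mark is on the rim at wrist px (316,425) and scene px (279,236.6).

Run:
```python
from h import *
for f,uv in(("w4",(316,425)),("s4",(279,236.6))):
    z=np.load(f+'.npz');c={k:z[k] for k in z.files}
    A=np.arange(-20,60,1.);X=pose2(P,[[.075*np.sin(a),.065,.09+.075*np.cos(a)] for a in np.radians(A)])
    e=np.linalg.norm(proj(c,X)-uv,axis=1);i=e.argmin();print(A[i],e[i])
x=pose2(P,[[.062*np.sin(.4),.065,.09+.062*np.cos(.4)-.0187]])[0];print(x,to(*x,84.15))
```

```text
59.0 2.666651259058674
25.0 0.2968718723745828
[ 0.61919629 -0.12322085  0.12840578] ([-0.1073, 0.0017, 0.072], 'spin -0.0', 'yang 84.1')
```

```bash
python3 -m handwheel '[{"tx":-0.05,"ty":0.001,"tz":0,"spin":0,"hand":0.5},{"tx":-0.098,"ty":0.001,"tz":0,"spin":0,"hand":0.5},{"tx":-0.098,"ty":0.001,"tz":0.03,"spin":0,"hand":0.5},{"tx":-0.098,"ty":0.001,"tz":0.069,"spin":0,"hand":0.5},{"tx":-0.098,"ty":0.001,"tz":0.069,"spin":0,"hand":0.5},{"tx":-0.098,"ty":0.001,"tz":0.069,"spin":0,"hand":0.1},{"tx":-0.098,"ty":0.001,"tz":0.069,"spin":0,"hand":0.1},{"tx":-0.098,"ty":0.001,"tz":0.069,"spin":0,"hand":0.1},{"tx":-0.098,"ty":0.001,"tz":0.069,"spin":0,"hand":0.1},{"tx":-0.098,"ty":0.001,"tz":0.069,"spin":0,"hand":0.1},{"tx":-0.088,"ty":0.001,"tz":0.0675,"spin":0,"hand":0.1},{"tx":-0.0785,"ty":0.001,"tz":0.0675,"spin":0,"hand":0.1},{"tx":-0.069,"ty":0.001,"tz":0.069,"spin":0,"hand":0.1},{"tx":-0.069,"ty":0.001,"tz":0.069,"spin":0,"hand":0.1},{"tx":-0.069,"ty":0.001,"tz":0.069,"spin":0,"hand":0.1}]' 40
python3 -m handwheel '[{"tx":0,"ty":0,"tz":0,"spin":0,"hand":0.5},{"tx":0,"ty":0,"tz":0,"spin":0,"hand":0.5},{"tx":0,"ty":0,"tz":0,"spin":0,"hand":0.5},{"tx":0,"ty":0,"tz":-0.06,"spin":0,"hand":0.5},{"tx":0.025,"ty":0,"tz":-0.12,"spin":0,"hand":0.5},{"tx":0.025,"ty":0,"tz":-0.12,"spin":0,"hand":0.5},{"tx":0.025,"ty":0,"tz":-0.12,"spin":0,"hand":0.5}]'
cat > mk.py <<'E'
from h import *
import sys
def brass(c,roi):
    x,y,w,h=roi;im=cv2.GaussianBlur(c["im"][y:y+h,x:x+w],(3,3),0).astype(int);m=(im[...,2]-im[...,0]>50)&(im[...,2]>140)
    return m
for n in("wrist","scene"):
    c=grab(n,f"pics/{n}{sys.argv[1]}.png")
    A=np.arange(-30,40,.5);rim=lambda y:proj(c,pose2(P,[[.075*np.sin(a),y,.09+.075*np.cos(a)] for a in np.radians(A)]))
    s=np.mean([cv2.remap(c["im"],rim(y)[:,None].astype(np.float32),None,cv2.INTER_LINEAR)[:,0].astype(float) for y in(.060,.063,.065,.067,.070)],0)
    v=s[:,2]-s[:,0];k=v>v.max()*.5;print(n,v.max().round(),"angle",(A[k]*v[k]).sum()/v[k].sum(),A[k].min(),A[k].max())
E
python3 mk.py 5
```

```text
clock: 12.68
position: [0.5853, -0.1222, 0.1368]
eef_rot: [0.052, 0.999, -0.002, 0.005]
force: [4.6, -5.5, -2.3]
finger_gap: 0.225
finger_force: 40.4
clock: 13.55
position: [0.557, -0.1176, 0.2545]
eef_rot: [0.051, 0.999, -0.0, 0.001]
force: [0.1, 0.2, -1.4]
finger_gap: 0.504
finger_force: 0.0
wrist 108.0 angle 4.193595150237217 2.5 6.0
scene 95.0 angle 4.018814341498047 2.5 5.5
```

Both views agree on +4.1°. One small correcting stroke next.

```bash
python3 -c "
from h import *
print(to(*pose2(P,[[.004,.065,.133]])[0],84.15))"
```

```text
([-0.0435, 0.0006, 0.1188], 'spin -0.0', 'yang 84.1')
```

```bash
python3 -m handwheel '[{"tx":-0.0435,"ty":0,"tz":0.05,"spin":0,"hand":0.5},{"tx":-0.0435,"ty":0,"tz":0.1,"spin":0,"hand":0.5},{"tx":-0.0435,"ty":0,"tz":0.119,"spin":0,"hand":0.5},{"tx":-0.0435,"ty":0,"tz":0.119,"spin":0,"hand":0.5},{"tx":-0.0435,"ty":0,"tz":0.119,"spin":0,"hand":0.1},{"tx":-0.0435,"ty":0,"tz":0.119,"spin":0,"hand":0.1},{"tx":-0.0435,"ty":0,"tz":0.119,"spin":0,"hand":0.1},{"tx":-0.0435,"ty":0,"tz":0.119,"spin":0,"hand":0.1},{"tx":-0.0435,"ty":0,"tz":0.119,"spin":0,"hand":0.1}]' 40
python3 -m handwheel '[{"tx":0.003,"ty":0,"tz":0,"spin":0,"hand":0.1},{"tx":0.006,"ty":0,"tz":0,"spin":0,"hand":0.1},{"tx":0.006,"ty":0,"tz":0,"spin":0,"hand":0.1},{"tx":0.006,"ty":0,"tz":0,"spin":0,"hand":0.1},{"tx":0.006,"ty":0,"tz":0,"spin":0,"hand":0.1}]'
python3 -m handwheel '[{"tx":0,"ty":0,"tz":0,"spin":0,"hand":0.5},{"tx":0,"ty":0,"tz":0,"spin":0,"hand":0.5},{"tx":0,"ty":0,"tz":0,"spin":0,"hand":0.5},{"tx":0,"ty":0,"tz":-0.06,"spin":0,"hand":0.5},{"tx":0.04,"ty":0,"tz":-0.12,"spin":0,"hand":0.5},{"tx":0.04,"ty":0,"tz":-0.12,"spin":0,"hand":0.5},{"tx":0.04,"ty":0,"tz":-0.12,"spin":0,"hand":0.5}]'
python3 mk.py 6
```

```text
clock: 14.78
position: [0.6012, -0.1239, 0.138]
eef_rot: [0.052, 0.999, -0.002, 0.002]
force: [-1.6, -5.3, 7.0]
finger_gap: 0.226
finger_force: 42.1
clock: 15.4
position: [0.5988, -0.1237, 0.1382]
eef_rot: [0.052, 0.999, -0.002, 0.006]
force: [5.7, -5.4, 1.5]
finger_gap: 0.222
finger_force: 41.5
clock: 16.27
position: [0.5545, -0.1174, 0.2557]
eef_rot: [0.051, 0.999, -0.0, 0.001]
force: [0.4, 0.8, 0.7]
finger_gap: 0.499
finger_force: 0.0
wrist 107.0 angle 2.1601479915433406 0.5 4.0
scene 94.0 angle 1.7771935589878411 0.0 3.5
```

The remaining error is close to the uncertainty in the stand's x, so I'll refine that from the base edges in the wrist view.

```bash
cat > st.py <<'E'
from h import *
import sys
for n in("wrist","scene","side"):
    c=grab(n)
    t=np.arange(-.016,.016,.0004)
    for x0,sg in((-.06,-1),(.06,1)):
        out=[]
        for y in np.arange(-.115,.12,.0117):
            uv=proj(c,pose2(P,[[x0+a,y,.01] for a in t])).astype(np.float32)
            s=cv2.remap(c["im"],uv[:,None],None,cv2.INTER_LINEAR)[:,0].astype(float);v=(s[:,2]-s[:,0])*sg
            if (uv<5).any() or (uv>[635,475]).any() or v[-12:].mean()*1-v[:12].mean()<35: continue
            h=(v[-12:].mean()+v[:12].mean())/2;out.append((round(y,3),round(t[(v>h).argmax()]*1e3,1)))
        if out: o=np.array(out);print(n,x0,len(o),"med %.1f"%np.median(o[:,1]),o[:,1].tolist())
E
python3 st.py
```

```text
wrist -0.06 21 med -0.8 [-1.6, -1.6, -1.6, -1.2, -1.2, -1.2, -1.2, -0.8, -0.8, -0.8, -0.8, -0.8, -0.4, -0.4, -0.8, -2.8, -2.4, -0.4, -0.4, -0.4, -0.0]
wrist 0.06 18 med -1.0 [-1.2, -1.2, -1.2, -1.2, -1.2, -1.2, -1.2, -1.2, -1.2, 11.6, 11.6, 8.8, -0.8, -0.8, -0.8, -0.8, -0.4, -0.8]
scene -0.06 12 med -9.8 [-10.0, -10.0, -10.0, -10.0, -10.0, -10.0, -9.6, 1.6, 1.6, 1.6, 0.8, 1.6]
scene 0.06 21 med 3.6 [3.2, 3.2, 3.2, 3.2, 3.2, 3.6, 3.6, 3.6, 3.6, 3.6, 3.6, 3.6, 3.6, 3.2, 3.2, 3.6, 3.2, 4.0, 3.6, 3.6, 4.0]
side -0.06 21 med 0.0 [-0.4, -0.4, -0.0, -0.0, -0.0, -0.4, -0.0, -0.0, -0.0, 0.4, -0.0, -0.0, -0.0, -0.0, 0.4, -0.0, 0.4, 0.4, 0.4, -2.0, -3.2]
side 0.06 18 med 0.4 [0.4, 0.4, -0.0, -0.0, 0.4, 0.4, -0.0, -0.0, 0.4, 0.4, 0.4, 0.4, 0.8, -0.0, 0.4, 0.4, 0.4, 10.0]
```

```bash
python3 -m handwheel '[{"tx":-0.043,"ty":0,"tz":0.05,"spin":0,"hand":0.5},{"tx":-0.043,"ty":0,"tz":0.1,"spin":0,"hand":0.5},{"tx":-0.043,"ty":0,"tz":0.119,"spin":0,"hand":0.5},{"tx":-0.043,"ty":0,"tz":0.119,"spin":0,"hand":0.5},{"tx":-0.043,"ty":0,"tz":0.119,"spin":0,"hand":0.1},{"tx":-0.043,"ty":0,"tz":0.119,"spin":0,"hand":0.1},{"tx":-0.043,"ty":0,"tz":0.119,"spin":0,"hand":0.1},{"tx":-0.043,"ty":0,"tz":0.119,"spin":0,"hand":0.1},{"tx":-0.043,"ty":0,"tz":0.119,"spin":0,"hand":0.1},{"tx":-0.040,"ty":0,"tz":0.119,"spin":0,"hand":0.1},{"tx":-0.0375,"ty":0,"tz":0.119,"spin":0,"hand":0.1},{"tx":-0.0375,"ty":0,"tz":0.119,"spin":0,"hand":0.1},{"tx":-0.0375,"ty":0,"tz":0.119,"spin":0,"hand":0.1}]' 40
python3 -m handwheel '[{"tx":0,"ty":0,"tz":0,"spin":0,"hand":0.5},{"tx":0,"ty":0,"tz":0,"spin":0,"hand":0.5},{"tx":0,"ty":0,"tz":0,"spin":0,"hand":0.5},{"tx":0,"ty":0,"tz":-0.06,"spin":0,"hand":0.5},{"tx":0.04,"ty":0,"tz":-0.12,"spin":0,"hand":0.5},{"tx":0.04,"ty":0,"tz":-0.12,"spin":0,"hand":0.5},{"tx":0.04,"ty":0,"tz":-0.12,"spin":0,"hand":0.5}]'
python3 mk.py 7
python3 - <<'E'
from h import *
# plate grasp: foot frame; tilt direction d, tips below the top corner
q=np.array([.60206,.19746,.09416]);a=np.radians(141.64);d=-np.array([np.cos(a),np.sin(a)])
print(d,"top edge centre",q[:2]+.02*d)
print(to(*(q[:2]+.012*d),.20,141.64),ctrl.get_obs()["joint_positions"])
E
```

```text
clock: 18.15
position: [0.5963, -0.1234, 0.1393]
eef_rot: [0.052, 0.999, -0.002, 0.006]
force: [5.5, -4.9, 2.3]
finger_gap: 0.226
finger_force: 41.6
clock: 19.02
position: [0.552, -0.1171, 0.2567]
eef_rot: [0.051, 0.999, -0.0, 0.001]
force: [-0.4, -0.1, -0.6]
finger_gap: 0.5
finger_force: 0.0
wrist 108.0 angle 0.18210443453161893 -1.5 2.0
scene 94.0 angle -0.18590998043052837 -2.0 1.5
[ 0.78412691 -0.62060051] top edge centre [0.61774254 0.18504799]
([-0.0284, 0.3115, 0.054], 'spin -57.5', 'yang 84.1') [-3.28098326e-01  1.60620325e-01  2.65945659e-01  1.67887857e+00
  1.89860399e-04 -2.25366597e-01]
```

The mark is at 0° within about 1.5°, and the wheel is released. Next I'll go above the plate with the fingers across its thickness.

```bash
python3 -m handwheel '[{"tx":-0.005,"ty":0.06,"tz":0.02,"spin":-10,"hand":0.7},{"tx":-0.01,"ty":0.12,"tz":0.04,"spin":-20,"hand":0.7},{"tx":-0.017,"ty":0.18,"tz":0.05,"spin":-30,"hand":0.7},{"tx":-0.022,"ty":0.24,"tz":0.05,"spin":-40,"hand":0.7},{"tx":-0.028,"ty":0.3,"tz":0.05,"spin":-50,"hand":0.7},{"tx":-0.0284,"ty":0.3115,"tz":0.05,"spin":-57.5,"hand":0.7},{"tx":-0.0284,"ty":0.3115,"tz":0.05,"spin":-57.5,"hand":0.7},{"tx":-0.0284,"ty":0.3115,"tz":0.05,"spin":-57.5,"hand":0.7},{"tx":-0.0284,"ty":0.3115,"tz":0.05,"spin":-57.5,"hand":0.7}]'
python3 - <<'E'
from h import *
q=np.array([.60206,.19746,.09416]);a=np.radians(141.64);d=-np.array([np.cos(a),np.sin(a)])
print(to(*(q[:2]+.0127*d),.103,141.64))
c=grab("wrist","pics/w8.png")
R=Ro.from_euler("z",a).as_matrix()@Ro.from_euler("y",-30,degrees=True).as_matrix()
for L in([7,-55,40],[7,55,40],[-7,55,40],[-7,-55,40],[7,55,-40],[7,-55,-40]):
    u=proj(c,q+R@(np.array(L)/1e3))[0];print(u.round());cv2.circle(c["im"],tuple(int(v) for v in u.round()),3,(0,0,255),1)
cv2.imwrite("pics/c8.png",c["im"])
E
```

```text
clock: 20.25
position: [0.6118, 0.1885, 0.2054]
eef_rot: [-0.434, 0.901, 0.0, -0.0]
force: [0.9, 1.0, 0.2]
finger_gap: 0.703
finger_force: 0.0
([-0.0011, 0.0005, 0.1024], 'spin -0.2', 'yang 141.5')
[315. 327.]
[314. 171.]
[295. 169.]
[299. 321.]
[365. 159.]
[360. 283.]
```

View pics/c8.png

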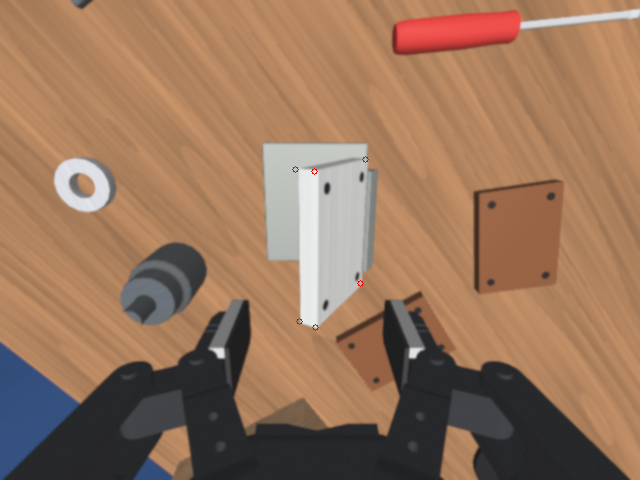

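The predicted corners fall on the plate to within 2–5 px. I'll check the pump's clearance to the outer finger before descending.

Run:
```python
from h import *
c=grab("wrist")
R=Ro.from_quat(ctrl.get_obs()["eef_rot"]).as_matrix();p=ctrl.get_obs()["position"]
print((onz(c,[(205,268)],.075)-p)@R, (onz(c,[(140,310)],.105)-p)@R)
```

```text
[[-0.03539206 -0.09429117  0.1309338 ]] [[-0.05818089 -0.13873754  0.10093818]]
```

```bash
python3 -m handwheel '[{"tx":-0.001,"ty":0.0005,"tz":0.04,"spin":0,"hand":0.7},{"tx":-0.001,"ty":0.0005,"tz":0.075,"spin":0,"hand":0.7},{"tx":-0.001,"ty":0.0005,"tz":0.102,"spin":0,"hand":0.7},{"tx":-0.001,"ty":0.0005,"tz":0.103,"spin":0,"hand":0.7},{"tx":-0.001,"ty":0.0005,"tz":0.103,"spin":0,"hand":0.7},{"tx":-0.001,"ty":0.0005,"tz":0.103,"spin":0,"hand":0.05},{"tx":-0.001,"ty":0.0005,"tz":0.103,"spin":0,"hand":0.05},{"tx":-0.001,"ty":0.0005,"tz":0.103,"spin":0,"hand":0.05},{"tx":-0.001,"ty":0.0005,"tz":0.103,"spin":0,"hand":0.05},{"tx":-0.001,"ty":0.0005,"tz":0.103,"spin":0,"hand":0.05},{"tx":-0.001,"ty":0.0005,"tz":0.103,"spin":0,"hand":0.05},{"tx":-0.001,"ty":0.0005,"tz":0.103,"spin":0,"hand":0.05}]' 25
```

```text
clock: 21.85
position: [0.6114, 0.1927, 0.1056]
eef_rot: [-0.436, 0.9, 0.002, 0.001]
force: [-3.6, 2.9, 5.7]
finger_gap: 0.322
finger_force: 23.6
```

```bash
python3 -m handwheel '[{"tx":0,"ty":0.001,"tz":-0.008,"spin":0,"hand":0.05},{"tx":0,"ty":0.002,"tz":-0.016,"spin":0,"hand":0.05},{"tx":0,"ty":0.003,"tz":-0.024,"spin":0,"hand":0.05},{"tx":0,"ty":0.004,"tz":-0.032,"spin":0,"hand":0.05},{"tx":0,"ty":0.004,"tz":-0.04,"spin":0,"hand":0.05},{"tx":0,"ty":0.004,"tz":-0.04,"spin":0,"hand":0.05}]' 30
```

```text
clock: 22.6
position: [0.606, 0.1954, 0.1425]
eef_rot: [-0.436, 0.9, 0.003, -0.002]
force: [-4.9, 4.5, 0.2]
finger_gap: 0.19
finger_force: 29.8
```

```bash
python3 -m handwheel '[{"tx":0,"ty":0,"tz":-0.03,"spin":0,"hand":0},{"tx":0,"ty":0,"tz":-0.07,"spin":0,"hand":0},{"tx":0,"ty":0,"tz":-0.12,"spin":0,"hand":0},{"tx":0,"ty":0,"tz":-0.13,"spin":0,"hand":0},{"tx":0,"ty":0,"tz":-0.13,"spin":0,"hand":0},{"tx":0,"ty":0,"tz":-0.13,"spin":0,"hand":0}]' 70
python3 - <<'E'
from h import *
c=grab("wrist","pics/w9.png");s=grab("scene","pics/s9.png");d=grab("side","pics/d9.png")
p=ctrl.get_obs()["position"];out=[cv2.resize(c["im"],(400,300))]
for k in(s,d):
    a=proj(k,p)[0];x,y=int(np.clip(a[0]-66,0,506)),int(np.clip(a[1]-45,0,380));print(a,x,y)
    out.append(cv2.resize(k["im"][y:y+100,x:x+133],(400,300),interpolation=cv2.INTER_CUBIC))
out.append(out[0]*0);cv2.imwrite("pics/c9.png",np.vstack([np.hstack(out[:2]),np.hstack(out[2:])]))
E
```

```text
clock: 23.35
position: [0.6081, 0.1931, 0.2694]
eef_rot: [-0.435, 0.9, 0.001, -0.003]
force: [0.0, -0.1, -4.7]
finger_gap: 0.15
finger_force: 69.2
[451.58117148 218.06302602] 385 173
[330.25378103 128.18750807] 264 83
```

View pics/c9.png

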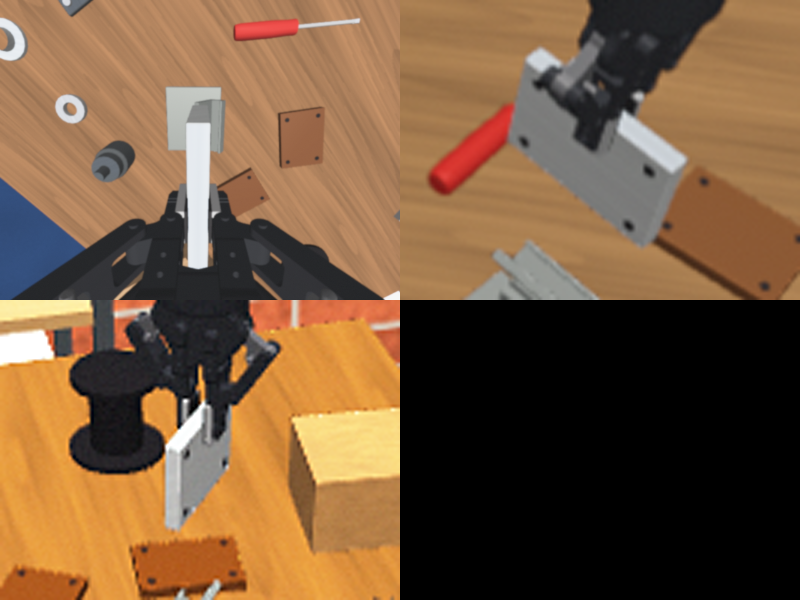

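The plate is flush in the pads (gap 0.15) and hanging upright. Scene crop corners are about (538,47), (687,158), (640,243) and (510,137), and the far top end in the wrist view is at about (317,197). I'll work out the offset along the plate.

Run:
```python
from h import *
o=ctrl.get_obs();R=Ro.from_quat(o["eef_rot"]).as_matrix();p=np.array(o["position"])
c=grab("wrist");s=grab("scene");d=grab("side")
for h in(.024,.028,.032):
    n=R[:,2];X=(plane(c,[(301,197),(334,197)],n,n@p-h)-p)@R;print(h,X.round(4).tolist())
S=lambda x,y:(385+(x-400)/3.0075,173+y/3);D=lambda x,y:(264+x/3.0075,83+(y-300)/3)
# model: tool-frame plate centre (x,0,z), pitch th about tool y
def M(v,L):
    L=np.array(L,float);return p+(np.array([v[0],0,v[1]])+L@Ro.from_euler("y",v[2]).as_matrix().T)@R.T
C=lambda ex,ey,ez:[ex*.055,ey*.007,-ez*.04]   # ez=+1 top
sp=[C(1,1,1),C(-1,1,1),C(-1,-1,-1),C(1,-1,-1)];su=[S(538,47),S(687,158),S(642,244),S(510,138)]
dp=[C(1,-1,-1)];du=[D(181,526)]
wp=[C(-1,-1,1),C(-1,1,1)];wu=[(301,197),(334,197)]
f=lambda v:np.concatenate([(proj(s,M(v,sp))-su).ravel(),(proj(c,M(v,wp))-wu).ravel()])
r=least_squares(f,[0,.01,0],x_scale=[.01,.01,.1],loss="soft_l1");print(r.x,np.degrees(r.x[2]),r.fun.round(1))
print("side pred",((proj(d,M(r.x,[C(a,b,e) for a in(1,-1) for b in(-1,1) for e in(1,-1)]))-[264,83])*3+[0,300]).round().tolist())
```

```text
0.024 [[0.0586, -0.0049, -0.024], [0.0585, 0.0064, -0.024]]
0.028 [[0.0594, -0.0047, -0.028], [0.0594, 0.0062, -0.028]]
0.032 [[0.0603, -0.0046, -0.032], [0.0603, 0.006, -0.032]]
[ 0.0939504   0.10376896 -0.01963153] -1.124803760415787 [-41.1   2.7 -49.3  -1.8 -45.3  -2.5 -39.9   0.8   3.    0.5  -6.5   0.5]
side pred [[132.0, 597.0], [135.0, 672.0], [117.0, 593.0], [120.0, 667.0], [187.0, 524.0], [188.0, 598.0], [172.0, 520.0], [174.0, 594.0]]
```

Run:
```python
from h import *
o=ctrl.get_obs();R=Ro.from_quat(o["eef_rot"]).as_matrix();p=np.array(o["position"])
c=grab("wrist");s=grab("scene");d=grab("side")
S=lambda x,y:(385+(x-400)/3.0075,173+y/3)
def M(v,L):
    L=np.array(L,float);return p+(np.array([v[0],0,v[1]])+L@Ro.from_euler("y",v[2]).as_matrix().T)@R.T
C=lambda ex,ey,ez:[ex*.055,ey*.007,-ez*.04]
sp=[C(1,1,1),C(-1,1,1),C(-1,-1,-1),C(1,-1,-1)];su=[S(538,47),S(687,158),S(642,244),S(510,138)]
wp=[C(1,-1,1),C(1,1,1)];wu=[(301,197),(334,197)]
f=lambda v:np.concatenate([(proj(s,M(v,sp))-su).ravel(),(proj(c,M(v,wp))-wu).ravel()])
r=least_squares(f,[0,.01,0],x_scale=[.01,.01,.1],loss="soft_l1");print(r.x,np.degrees(r.x[2]),r.fun.round(1))
print("side pred",((proj(d,M(r.x,[C(a,b,e) for a in(1,-1) for b in(-1,1) for e in(1,-1)]))-[264,83])*3+[0,300]).round().tolist())
# rack-free place target
al=np.degrees(P[2])
for v in (r.x,): 
    T=pose2(P,[[0,-.065,0]])[0]
    print("block",T,to(T[0],T[1],.30,180+al))
```

```text
[ 0.00285954  0.01683597 -0.01052969] -0.6033066946294676 [ 0.9 -0.4  0.8 -0.4 -0.2  2.3 -1.7  1.2 -5.8 -0.   1.4 -0.1]
side pred [[178.0, 446.0], [179.0, 528.0], [163.0, 443.0], [164.0, 524.0], [231.0, 382.0], [230.0, 462.0], [216.0, 378.0], [216.0, 459.0]]
block [ 0.58192179 -0.25008117  0.        ] ([0.3643, -0.2542, -0.0273], 'spin -32.5', 'yang 141.6')
```

The fit gives the plate centre at tool x +3 mm and 17 mm below the TCP, with pitch under 1°. The side prediction agrees. Next I'll carry it over the block at z≈0.27.

```bash
python3 -m handwheel '[{"tx":0.04,"ty":-0.03,"tz":-0.01,"spin":-4,"hand":0},{"tx":0.085,"ty":-0.06,"tz":-0.01,"spin":-8,"hand":0},{"tx":0.13,"ty":-0.09,"tz":-0.01,"spin":-12,"hand":0},{"tx":0.175,"ty":-0.12,"tz":-0.01,"spin":-16,"hand":0},{"tx":0.22,"ty":-0.15,"tz":-0.01,"spin":-20,"hand":0},{"tx":0.265,"ty":-0.18,"tz":-0.01,"spin":-24,"hand":0},{"tx":0.31,"ty":-0.21,"tz":-0.01,"spin":-28,"hand":0},{"tx":0.345,"ty":-0.24,"tz":-0.01,"spin":-31,"hand":0},{"tx":0.362,"ty":-0.252,"tz":-0.01,"spin":-32.5,"hand":0},{"tx":0.362,"ty":-0.252,"tz":-0.01,"spin":-32.5,"hand":0},{"tx":0.362,"ty":-0.252,"tz":-0.01,"spin":-32.5,"hand":0},{"tx":0.362,"ty":-0.252,"tz":-0.01,"spin":-32.5,"hand":0}]'
python3 - <<'E'
from h import *
T=pose2(P,[[0,-.062,.142]])[0];print(to(*T,174.15))
E
python3 st.py | grep wrist
```

```text
clock: 25.3
position: [0.5819, -0.2456, 0.2832]
eef_rot: [-0.67, 0.742, -0.0, 0.0]
force: [0.9, 0.5, -4.1]
finger_gap: 0.147
finger_force: 69.0
([0.0015, -0.0004, 0.1412], 'spin 0.0', 'yang 174.2')
wrist -0.06 17 med 0.8 [0.4, 0.4, 0.4, 0.4, 0.4, 0.4, 0.8, 0.8, 0.8, 0.8, 0.8, 0.8, 1.2, 1.2, 1.2, 1.2, -4.8]
wrist 0.06 17 med 0.0 [-0.4, -0.4, -0.4, -0.0, -0.0, -0.0, -0.0, -0.0, -0.0, -0.0, -0.0, -0.0, -0.0, -0.0, 0.4, -0.0, 6.4]
```

The stand's pose holds to under 1 mm from this angle too. I'll descend to just above the block.

```bash
python3 -m handwheel '[{"tx":0.0015,"ty":0,"tz":0.04,"spin":0,"hand":0},{"tx":0.0015,"ty":0,"tz":0.08,"spin":0,"hand":0},{"tx":0.0015,"ty":0,"tz":0.11,"spin":0,"hand":0},{"tx":0.0015,"ty":0,"tz":0.125,"spin":0,"hand":0},{"tx":0.0015,"ty":0,"tz":0.134,"spin":0,"hand":0},{"tx":0.0015,"ty":0,"tz":0.134,"spin":0,"hand":0},{"tx":0.0015,"ty":0,"tz":0.134,"spin":0,"hand":0},{"tx":0.0015,"ty":0,"tz":0.134,"spin":0,"hand":0}]'
python3 -m handwheel '[{"tx":0,"ty":0,"tz":0.001,"spin":0,"hand":0},{"tx":0,"ty":0,"tz":0.002,"spin":0,"hand":0},{"tx":0,"ty":0,"tz":0.003,"spin":0,"hand":0},{"tx":0,"ty":0,"tz":0.004,"spin":0,"hand":0},{"tx":0,"ty":0,"tz":0.004,"spin":0,"hand":0}]'
```

```text
clock: 26.45
position: [0.5823, -0.2489, 0.1504]
eef_rot: [-0.67, 0.743, -0.001, 0.0]
force: [-0.7, 0.1, -4.1]
finger_gap: 0.151
finger_force: 69.1
clock: 27.08
position: [0.5814, -0.2483, 0.1445]
eef_rot: [-0.67, 0.742, 0.0, -0.0]
force: [0.5, -0.1, -3.5]
finger_gap: 0.146
finger_force: 69.1
```

```bash
python3 -m handwheel '[{"tx":0,"ty":0,"tz":0.001,"spin":0,"hand":0},{"tx":0,"ty":0,"tz":0.002,"spin":0,"hand":0},{"tx":0,"ty":0,"tz":0.002,"spin":0,"hand":0}]'
python3 -c "
from h import *
print(to(*pose2(P,[[0,-.062,.142]])[0],174.15))
s=grab('scene','pics/s10.png');d=grab('side','pics/d10.png')
out=[cv2.resize(k[y:y+100,x:x+133],(400,300),interpolation=cv2.INTER_CUBIC) for k,x,y in((s['im'],195,180),(d['im'],300,220))]
cv2.imwrite('pics/c10.png',np.hstack(out))"
```

```text
clock: 27.45
position: [0.5814, -0.2483, 0.1426]
eef_rot: [-0.67, 0.742, 0.0, -0.0]
force: [-0.2, -0.1, -4.5]
finger_gap: 0.147
finger_force: 69.1
([-0.0013, -0.0007, 0.0006], 'spin -0.0', 'yang 174.1')
```

```bash
python3 -m handwheel '[{"tx":-0.001,"ty":-0.0005,"tz":0.001,"spin":0,"hand":0},{"tx":-0.001,"ty":-0.0005,"tz":0.0015,"spin":0,"hand":0},{"tx":-0.001,"ty":-0.0005,"tz":0.0015,"spin":0,"hand":0}]'
python3 -m handwheel '[{"tx":0,"ty":0,"tz":0.001,"spin":0,"hand":0},{"tx":0,"ty":0,"tz":0.0015,"spin":0,"hand":0},{"tx":0,"ty":0,"tz":0.0015,"spin":0,"hand":0}]'
```

```text
clock: 27.92
position: [0.5822, -0.2475, 0.1419]
eef_rot: [-0.67, 0.743, -0.0, 0.0]
force: [-1.8, 0.8, -0.3]
finger_gap: 0.146
finger_force: 69.5
clock: 28.3
position: [0.5823, -0.2475, 0.1419]
eef_rot: [-0.67, 0.742, -0.001, 0.0]
force: [-3.4, 1.8, 5.7]
finger_gap: 0.146
finger_force: 70.6
```

Contact came at the predicted height. I'll take one look before releasing.

```bash
python3 -c "
from h import *
s=grab('scene');d=grab('side');c=grab('wrist')
out=[cv2.resize(k[y:y+100,x:x+133],(400,300),interpolation=cv2.INTER_CUBIC) for k,x,y in((s['im'],195,180),(d['im'],300,220))]
cv2.imwrite('pics/c10.png',np.vstack([np.hstack(out),np.hstack([cv2.resize(c['im'],(400,300)),out[0]*0])]))"
```

```text
(no output)
```

View pics/c10.png

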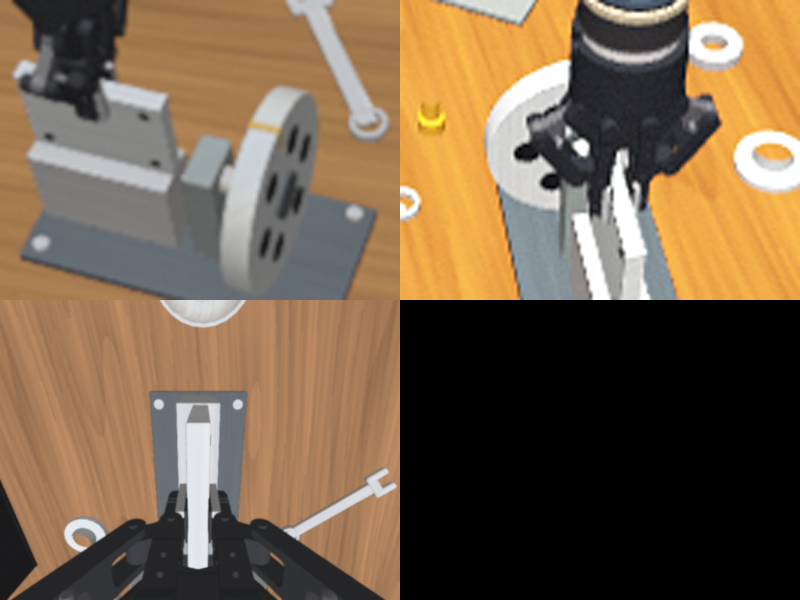

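The plate is on the block, centred and in line, and the mark is at the top. I'll release it and retreat straight up.

```bash
python3 -m handwheel '[{"tx":0,"ty":0,"tz":0,"spin":0,"hand":0},{"tx":0,"ty":0,"tz":0,"spin":0,"hand":0},{"tx":0,"ty":0,"tz":0,"spin":0,"hand":0.14},{"tx":0,"ty":0,"tz":0,"spin":0,"hand":0.17},{"tx":0,"ty":0,"tz":0,"spin":0,"hand":0.2},{"tx":0,"ty":0,"tz":0,"spin":0,"hand":0.25},{"tx":0,"ty":0,"tz":0,"spin":0,"hand":0.35},{"tx":0,"ty":0,"tz":0,"spin":0,"hand":0.5},{"tx":0,"ty":0,"tz":0,"spin":0,"hand":0.5},{"tx":0,"ty":0,"tz":0,"spin":0,"hand":0.5}]' 20
python3 -m handwheel '[{"tx":0,"ty":0,"tz":-0.01,"spin":0,"hand":0.5},{"tx":0,"ty":0,"tz":-0.03,"spin":0,"hand":0.5},{"tx":0,"ty":0,"tz":-0.07,"spin":0,"hand":0.5},{"tx":0,"ty":0,"tz":-0.12,"spin":0,"hand":0.5},{"tx":0.04,"ty":0.04,"tz":-0.14,"spin":0,"hand":0.5},{"tx":0.08,"ty":0.08,"tz":-0.14,"spin":0,"hand":0.5},{"tx":0.08,"ty":0.08,"tz":-0.14,"spin":0,"hand":0.5},{"tx":0.08,"ty":0.08,"tz":-0.14,"spin":0,"hand":0.5}]'
python3 mk.py 11
python3 - <<'E'
from h import *
# check plate top outline in scene: brightness ridge of the top face vs model
s=grab("scene")
for y in(-.11,-.09,-.065,-.04,-.02):
    t=np.arange(-.02,.02,.001);uv=proj(s,pose2(P,[[a,y,.165] for a in t])).astype(np.float32)
    v=cv2.remap(s["im"],uv[:,None],None,cv2.INTER_LINEAR)[:,0].astype(float);w=v.min(1);k=w>w.max()-18
    print(y,w.max(),"x mm",t[k].min()*1e3,t[k].max()*1e3)
t=np.arange(-.14,.01,.001);uv=proj(s,pose2(P,[[0,a,.165] for a in t])).astype(np.float32)
w=cv2.remap(s["im"],uv[:,None],None,cv2.INTER_LINEAR)[:,0].min(1);k=w>w.max()-40;print("y",t[k].min(),t[k].max())
E
```

```text
clock: 29.7
position: [0.5821, -0.2475, 0.1398]
eef_rot: [-0.67, 0.742, -0.0, -0.0]
force: [-1.0, 0.1, -0.5]
finger_gap: 0.501
finger_force: 0.0
clock: 30.7
position: [0.4945, -0.3188, 0.2804]
eef_rot: [-0.67, 0.743, -0.0, 0.0]
force: [-0.3, -0.1, -0.5]
finger_gap: 0.497
finger_force: 0.0
-0.11 202.0 x mm -6.9999999999999885 4.000000000000021
-0.09 201.0 x mm -6.9999999999999885 5.000000000000022
-0.065 201.0 x mm -6.9999999999999885 5.000000000000022
-0.04 204.0 x mm -6.9999999999999885 4.000000000000021
-0.02 202.0 x mm -6.9999999999999885 4.000000000000021
y -0.121 -0.0119999999999999mk.py:10: RuntimeWarning: invalid value encountered in scalar divide
  v=s[:,2]-s[:,0];k=v>v.max()*.5;print(n,v.max().round(),"angle",(A[k]*v[k]).sum()/v[k].sum(),A[k].min(),A[k].max())
Traceback (most recent call last):
  File "mk.py", line 10, in <module>
    v=s[:,2]-s[:,0];k=v>v.max()*.5;print(n,v.max().round(),"angle",(A[k]*v[k]).sum()/v[k].sum(),A[k].min(),A[k].max())
                                                                                                ~~~~~~~~^^
ValueError: zero-size array to reduction operation minimum which has no identity
```

```bash
sed -i 's/("wrist","scene")/("scene",)/' mk.py; python3 mk.py 12 && python3 -c "
from station import ctrl; print(ctrl.finish_job())"
```

```text
scene 94.0 angle -0.1884740259740259 -2.0 1.5
the job is handed in; nothing more can be done
None
```

I turned the flywheel until the brass mark was at the very top (the last image reads −0.2°, good to about 1.5°). The plate now stands free on its long edge on the setting block, within about 2 mm of centre and in line with it. I handed the job in at about 31 s and it has not been scored yet.

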